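# Scoop the walnuts into the bowl

## Task

Take the scoop that stands in the wooden tray by its overhead grip, scoop up all three walnuts in one go and tip them into the round bowl (not the oblong dish), leaving the bowl where it stands and keeping your fingers off the nuts. Then set the scoop down level, back in the tray or on the worktop, and let go.

Things in the scene. Friction and masses are not known exactly. Their poses are not given: they have to be found in the camera images.
- scoop: Steel scoop standing level in the tray, 64 mm wide, mouth toward its own -x. Origin: middle of underside, z up. Lip edge x=-46 mm, 3 mm sill at x=-38, floor 2 mm, sides 32 high from x=2 to the back wall, x=51. Grip: dark wooden bar above, along x (-23 to 57), 16 wide, z 66 to 88; pinch it across y from above near x=15. Level or leaned back it keeps the nuts; mouth dipped 55 degrees they roll out.
- tray: Light wooden tray, fixed. Origin: centre of underside, x along its length. Inside 200 (x) by 76 mm, floor 5 thick, walls 42 high, -x end 57; ends lean out 8 degrees. The scoop stands in its +x half, nuts in the -x end nearer the robot. Slide the scoop along -x till its lip meets that end wall's foot (x=-100): it runs under the nuts; lean it back on its heel 15 to 20 degrees, lift.
- nut_a: Walnut in its shell, 26 mm across, 28 mm tall, 14 g, smooth, rolls easily; loose in the -x half of the tray. Origin: the foot end of its axis, on its surface; its own z runs along the axis.
- nut_b: As nut_a, another walnut.
- nut_c: As nut_a, a third walnut.
- bowl: White round bowl, open above, rim 136 mm across, 58 mm high, 0.45 kg, loose on the worktop beside an oblong white dish. Origin: centre of its underside, z up.

How it is judged:
On the way:
1. the scoop, with all three nuts in it, is lifted clear of the tray (its origin more than 80 mm above the worktop) (height (world z) of scoop above 0.08 m and x of nut_a in the frame of scoop between -0.06 and 0.055 m and y of nut_a in the frame of scoop between -0.035 and 0.035 m and z of nut_a in the frame of scoop between -0.003 and 0.06 m and x of nut_b in the frame of scoop between -0.06 and 0.055 m and y of nut_b in the frame of scoop between -0.035 and 0.035 m and z of nut_b in the frame of scoop between -0.003 and 0.06 m and x of nut_c in the frame of scoop between -0.06 and 0.055 m and y of nut_c in the frame of scoop between -0.035 and 0.035 m and z of nut_c in the frame of scoop between -0.003 and 0.06 m), for 0.2 s.
At the end, for the whole second after the job is handed in: All three walnuts lie at rest in the round bowl (within its rim), the bowl is upright and within 40 mm of where it stood, and the scoop stands at rest in the tray or on the worktop, level within 10 degrees, its underside less than 20 mm above the worktop (horizontal distance between each of nut_a, nut_b, nut_c and bowl below 0.066 m and height (world z) of nut_a between 0.003 and 0.075 m and linear speed of each of nut_a, nut_b, nut_c below 0.05 m/s and height (world z) of nut_b between 0.003 and 0.075 m and height (world z) of nut_c between 0.003 and 0.075 m and angle between bowl's own z axis and vertical below 0.17 rad and distance of bowl from where it was at the start of the episode below 0.04 m and angle between scoop's own z axis and vertical below 0.175 rad and height (world z) of scoop below 0.02 m and linear speed of scoop below 0.02 m/s); the robot touches nothing.
It fails at once if the fingers touch a walnut (contact force between the fingers and nut_a above 0.5 N or contact force between the fingers and nut_b above 0.5 N or contact force between the fingers and nut_c above 0.5 N).
It fails at once if the bowl is shifted by more than 40 mm (distance of bowl from where it was at the start of the episode above 0.04 m).
It also fails if it takes over 56 s, if anything falls off the work surface, if the arm or the gripper's body presses on something with over 40 N, if the wrist force passes 120 N, or if a joint passes its speed limit or range.

## Robot

A 6-joint arm with a two-finger parallel gripper is mounted at the origin on a cart in front of the work surface, level with it; the furniture and walls round the work are solid. World frame = base frame: x ahead of the robot, y to its left, z up, the work surface at z = 0. Lengths are in m, angles in rad, forces in N, time in s.
With the tool pointing down it reaches from about 0.35 to 0.775 m from the base axis. Payload 5.5 kg.
Tool frame: the origin (TCP) lies where the fingers leave the gripper's body, on its centre line; the fingertips stand 73 mm ahead of it and the grasp point (between the pads) lies 54 mm ahead of it; z points along the fingers, y is the direction in which the jaws open and shut (so a half turn about z gives the same grasp; the last joint's range is limited). The gripper opens to 85 mm and grips with 20 to 120 N. Pads are 22 mm wide; open, the fingers measure 114 mm over their backs; the gripper's body (76 mm by 85 mm) begins 54 mm behind the grasp point. The pads swing forward as they close: fully open they stand 13 mm farther back than shut.
Start: joints at [-1.316, 0.313, 0.046, 1.304, 0, 1.431], TCP at [0.221, -0.531, 0.304] pointing down, gripper open.
Joint ranges: [-2.76, 2.76], [-0.86, 1.69], [-1.03, 1.26], [-2.2, 2.34], [-1.47, 1.5], [-3.14, 3.14]. Speed limits (rad/s): [2.57, 2.57, 3.14, 3.14, 3.14, 3.14].

## Interface

Orientations are given as a unit quaternion [w, x, y, z].
In Python, from workcell import env, read_camera, job, cut_out gives the robot as it stands.
- The arm moves only by the tool servo_tool, never from a script. Its argument "deltas" is a list of rows, each an object of numbers: "dx", "dy", "dz": the shift along the world's x, y, z in mm; "rx", "ry", "rz": the turn, a rotation vector about the world's x, y, z in rad; "fingers": the closure, from -1 (fully open) to 1 (shut). A call has 1 to 8 rows; each row shifts and turns the commanded pose from where the row before left it; what a row does not reach is not made up. A row lasts 1/10 s, in which the tool goes at most 50 mm and 8.59 degrees, less where a joint would pass 70% of its speed; a pose out of reach is approached as far as the arm can. A call is refused whole if a number of a shift passes 50 or a number of a turn 0.15, either way. A call with a gripper value outside its range is refused whole. The fingers move at their own pace and stop on an object; "newtons" is the grip in N (left out, the last holds). Time passes only in rows, so rows that do not move let the fingers close. It gives the time, the measured TCP pose, the force and the opening at its end, in the units of the state.
- env.get_state(): the state, without advancing time (a new reading comes with each control period).
- read_camera(name): name is "scene" or "top"; returns a dict with "img" (384x512x3 uint8, red, green, blue), "intrinsics" (3x3 intrinsics, pixels), "k1" (the pictures are not rectified: a ray, as slopes to the right and down, at radius r is drawn at 1 + k1 r^2 times it, then the intrinsics apply), "extrinsics" (4x4, takes a point from camera to world coordinates). Camera axes: x right, y down, z forward; pixel columns grow to the right and rows downward; lengths in m; the calibration is good to about 2 mm. A picture is of the moment at which its call begins. There is no depth.
- job.hand_in(): hands the job in, once; it reports no verdict.
Trained networks look in the newest picture that a camera, given by its name, has taken for a name from the list of things; names that differ only in an ending like _2 or _b are one class to them, and where a whole thing is asked for, a point or a joint stands for the part that bears it (a point fixed in the world has none). Each returns a list of dicts, best first, with "confidence" (0 to 1); they miss things now and then, are a little off and sometimes report something else, mostly with a low value. They report only what shows in the picture. A call takes as long as a camera call.
- cut_out(target, camera): "region" (384x512 bool, what is visible of it) and "extent" ([left, top, right, bottom] in pixels, round what is visible of it).
The state is a dict: "clock": time; "joint_pos": joint angles; "qvel": joint speeds; "tau": joint torques, N m; "tcp_pos": TCP position; "orientation": TCP orientation; "wrist_force": force on the tool from outside, world axes, zero at the start; "ft_torque": the same for the moment, N m; "finger_gap": finger opening in m.
Only numpy, scipy, OpenCV 4.12 (cv2) and the standard library are available. Lean on these libraries where they do the work, as an engineer would, in place of code of your own. Each camera call takes 0.05 s, during which the arm holds its last target. There are 200 camera calls.

## Working session

There is one attempt and no reset: what is moved stays moved. The work goes in short steps, Python scripts to look and compute and a tool call to move; the robot and the scene stay as the last step left them, time stands still between calls to the robot, and variables do not carry over. Pictures are saved under pics/ and viewed, about 8 in all and at most 12, crops included, and the job is handed in when it is done.

Besides the shell and the picture viewer there is one more tool, called after ">>>" by a JSON object that holds its "api" and its "payload", one argument or row to a line. servo_tool: Moves the arm, as the interface text tells. Its arguments: {"type":"object","properties":{"deltas":{"type":"array"},"newtons":{"type":"number"}},"required":["deltas"]}

```bash
mkdir -p pics
cat > h.py <<'E'
import numpy as np, cv2
from workcell import env, read_camera, job, cut_out
def ray(c,u,v):
    K=np.array(c["intrinsics"]);k=c["k1"]
    a=np.array([(u-K[0,2])/K[0,0],(v-K[1,2])/K[1,1]]);s=a.copy()
    for _ in range(20): s=a/(1+k*(s@s))
    T=np.array(c["extrinsics"]);d=T[:3,:3]@np.array([s[0],s[1],1.]);return T[:3,3],d
def at(c,u,v,z):
    o,d=ray(c,u,v);return o+d*(z-o[2])/d[2]
def proj(c,p):
    T=np.array(c["extrinsics"]);q=T[:3,:3].T@(np.array(p)-T[:3,3]);s=q[:2]/q[2]
    s=s*(1+c["k1"]*(s@s));K=np.array(c["intrinsics"]);return K[0,0]*s[0]+K[0,2],K[1,1]*s[1]+K[1,2]
E
python3 - <<'E'
from h import *
ims=[]
Z={'scoop':0.077,'tray':0.042,'nut_a':0.018,'bowl':0.058}
for n in ("top","scene"):
    c=read_camera(n);cv2.imwrite(f"pics/{n}0.png",cv2.resize(c["img"][...,::-1],(800,600)))
    print(n,np.round(c["extrinsics"],3).tolist(),c["k1"])
    for t in Z:
        for r in cut_out(t,n)[:4]:
            m=r["region"].astype(np.uint8);ys,xs=np.nonzero(m)
            if len(xs)==0: continue
            print(t,round(r["confidence"],2),r["extent"],[round(xs.mean(),1),round(ys.mean(),1)],at(c,xs.mean(),ys.mean(),Z[t]).round(3))
            if n=="top":
                pts=np.array([at(c,x,y,Z[t])[:2] for x,y in zip(xs,ys)],np.float32)*1000
                rr=cv2.minAreaRect(pts);print('  rect',np.round(rr[0]),np.round(rr[1]),round(rr[2],1))
print(env.get_state())
E
```

```text
top [[0.012, -0.996, 0.091, 0.431], [-1.0, -0.013, -0.015, 0.01], [0.016, -0.09, -0.996, 1.314], [0.0, 0.0, 0.0, 1.0]] -0.0002741508594017373
scoop 0.92 [158.1, 144.7, 181.4, 190.9] [np.float64(170.5), np.float64(167.7)] [0.613 0.194 0.077]
  rect [617. 194.] [114.  65.] 6.5
tray 0.82 [153.9, 140.8, 192.8, 229.8] [np.float64(171.9), np.float64(190.1)] [0.559 0.194 0.042]
  rect [576. 196.] [228.  93.] 5.7
tray 0.55 [176.2, 201.0, 182.8, 211.3] [np.float64(180.2), np.float64(206.0)] [0.517 0.171 0.042]
  rect [517. 171.] [21. 21.] 1.4
nut_a 0.62 [165.7, 205.8, 172.6, 215.7] [np.float64(168.4), np.float64(210.3)] [0.507 0.205 0.018]
  rect [507. 205.] [25. 23.] 46.1
nut_a 0.49 [170.4, 188.8, 177.5, 201.0] [np.float64(172.9), np.float64(194.4)] [0.55  0.194 0.018]
  rect [549. 194.] [24. 21.] 1.5
nut_a 0.37 [176.9, 202.6, 186.3, 209.5] [np.float64(180.3), np.float64(205.7)] [0.519 0.174 0.018]
  rect [520. 173.] [24. 24.] 1.4
bowl 0.86 [243.1, 175.0, 297.8, 225.0] [np.float64(269.2), np.float64(198.3)] [ 0.539 -0.063  0.058]
  rect [541. -62.] [128. 131.] 0.7
scene [[-0.577, -0.642, 0.5
[... 614 characters left out ...]
clock': 0.5, 'joint_pos': array([-1.31557917e+00,  3.13221963e-01,  4.60734047e-02,  1.30355986e+00,
        8.65725284e-06,  1.43122499e+00]), 'qvel': array([ 5.61769840e-04, -9.90939763e-04, -3.45961730e-04,  1.30799631e-03,
        9.18159277e-05, -2.01293084e-03]), 'tau': array([-9.35254284e-04, -4.79998147e+01,  2.98535532e+01,  2.02784235e-03,
       -6.10032021e-05, -4.27723776e-06]), 'tcp_pos': array([ 0.22117059, -0.53080465,  0.30389978]), 'orientation': array([4.36323143e-05, 9.80580932e-01, 1.96114846e-01, 6.86163579e-06]), 'wrist_force': array([ 0.79641559,  0.07667946, -0.32015849]), 'ft_torque': array([-0.03173132,  0.03969298, -0.02082566]), 'finger_gap': 0.08537197799563372}
```

Run:
```python
from h import *
o=[]
for n,(x,y,w,hh) in {"top":(130,120,190,130),"scene":(110,130,230,165)}.items():
    c=read_camera(n)
    o.append(cv2.resize(c["img"][y:y+hh,x:x+w,::-1],(int(w*300/hh),300) if 0 else (430,int(430*hh/w)),interpolation=cv2.INTER_CUBIC))
    cv2.imwrite(f"pics/{n}1.png",cv2.resize(c["img"][y:y+hh,x:x+w,::-1],None,fx=2,fy=2))
cv2.imwrite("pics/c1.png",cv2.copyMakeBorder(np.vstack(o)[:600],0,0,0,0,cv2.BORDER_CONSTANT))
```

```text
(no output)
```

View pics/top0.png

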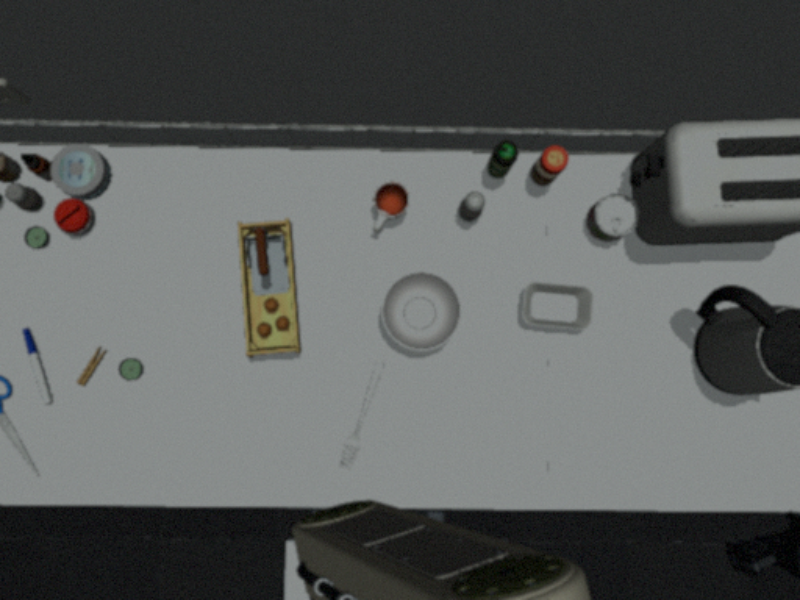

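View pics/c1.png

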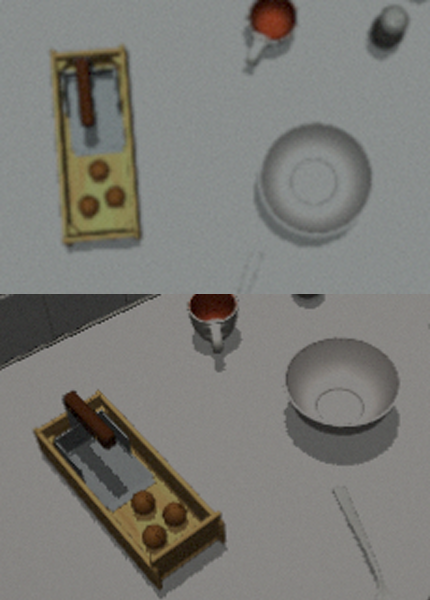

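The top view shows the tray with the bar at about (262,250), the nuts at (271,305), (283,324) and (264,330), the round bowl at (421,311) and the dish at (555,307). The detections agree with this. Next I fit the tray and bar poses.

```bash
cat > fit.py <<'E'
from h import *
from scipy.optimize import minimize
def hull(c,P):
    m=np.zeros((384,512),np.uint8);p=np.array([proj(c,q) for q in P],np.float32)
    cv2.fillConvexPoly(m,cv2.convexHull(np.round(p*16).astype(np.int32)),1,shift=4);return m>0
def T(x,y,a,P):
    P=np.array(P,float);C,S=np.cos(a),np.sin(a)
    return np.c_[x+C*P[:,0]-S*P[:,1],y+S*P[:,0]+C*P[:,1],P[:,2]]
def fit(P,obs,x0):
    def cost(v):
        s=0
        for c,m in obs:
            h=hull(c,T(v[0],v[1],v[2],P(v)));s+=1-(h&m).sum()/(h|m).sum()
        return s
    n=len(x0);S=np.vstack([x0]+[np.array(x0)+np.eye(n)[i]*[.012,.012,.08,.004][i] for i in range(n)])
    r=minimize(cost,x0,method="Nelder-Mead",options=dict(initial_simplex=S,xatol=2e-4,fatol=1e-4));return r.x.round(4),round(r.fun,3)
B=[(x,y,z) for x in(-.023,.057) for y in(-.008,.008) for z in(.071,.093)]
tray=lambda v:[(sx*(.1+h*.14+v[3]),sy*(.038+v[3]),z) for sx,h in((1,.042),(-1,.057)) for sy in(1,-1) for z in(0.,h)]
E
python3 - <<'E'
from fit import *
obs=[];bo=[]
for n in("top","scene"):
    c=read_camera(n);im=c["img"].astype(int)
    M=np.zeros((384,512),np.uint8)
    for t in("tray","scoop","nut_a"):
        for r in cut_out(t,n):
            if r["confidence"]>.3:M|=r["region"].astype(np.uint8)
    sc=cut_out("scoop",n)[0]["region"]
    R,G,Bl=im[...,0],im[...,1],im[...,2]
    b=((R-Bl>25)&(R>1.7*G)|((R-G>18)&(R<120)))&(cv2.dilate(sc.astype(np.uint8),np.ones((3,3)))>0)
    k,l,s,_=cv2.connectedComponentsWithStats(b.astype(np.uint8));b=l==1+s[1:,4].argmax()
    print(n,b.sum(),np.argwhere(b).min(0),np.argwhere(b).max(0))
    hm=np.zeros((384,512),np.uint8);p=cv2.convexHull(np.argwhere(M)[:,::-1].astype(np.int32));cv2.fillConvexPoly(hm,p,1)
    obs.append((c,hm>0));bo.append((c,b))
for i in(0,1):print('bar single',fit(lambda v:B,[bo[i]],[.61,.2,.1]))
print('bar',fit(lambda v:B,bo,[.61,.2,.1]))
for i in(0,):print('tray top',fit(tray,[obs[i]],[.565,.195,.1,.006]))
print('tray',fit(tray,obs,[.565,.195,.1,.006]))
E
```

```text
top 128 [146 164] [174 170]
scene 214 [183 145] [208 170]
bar single (array([0.6122, 0.1988, 0.2033]), np.float64(0.528))
bar single (array([ 0.6166,  0.1986, -0.0058]), np.float64(0.506))
bar (array([0.6195, 0.1988, 0.0709]), np.float64(1.036))
tray top (array([0.5791, 0.1967, 0.1031, 0.0054]), np.float64(0.029))
tray (array([0.579 , 0.197 , 0.113 , 0.0062]), np.float64(0.688))
```

>>> {"api": "servo_tool", "payload": {
  "deltas": [
    {"dx": 0,"dy": 40,"rz": 0.15,"fingers": -1},
    {"dx": 20,"dy": 40,"rz": 0.15},
    {"dx": 20,"dy": 40,"rz": 0.15},
    {"dx": 20,"dy": 40,"rz": 0.15},
    {"dx": 25,"dy": 40,"rz": 0.15},
    {"dx": 25,"dy": 40,"rz": 0.15},
    {"dx": 25,"dy": 40,"rz": 0.15},
    {"dx": 25,"dy": 40,"rz": 0.15}
  ]
}}

```text
invalid input at $.deltas[0]: expected keys dx, dy, dz, rx, ry, rz, fingers
```

>>> {"api": "servo_tool", "payload": {
  "deltas": [
    {"dx": 0,"dy": 40,"dz": 0,"rx": 0,"ry": 0,"rz": 0.15,"fingers": -1},
    {"dx": 20,"dy": 40,"dz": 0,"rx": 0,"ry": 0,"rz": 0.15,"fingers": -1},
    {"dx": 20,"dy": 40,"dz": 0,"rx": 0,"ry": 0,"rz": 0.15,"fingers": -1},
    {"dx": 20,"dy": 40,"dz": 0,"rx": 0,"ry": 0,"rz": 0.15,"fingers": -1},
    {"dx": 25,"dy": 40,"dz": 0,"rx": 0,"ry": 0,"rz": 0.15,"fingers": -1},
    {"dx": 25,"dy": 40,"dz": 0,"rx": 0,"ry": 0,"rz": 0.15,"fingers": -1},
    {"dx": 25,"dy": 40,"dz": 0,"rx": 0,"ry": 0,"rz": 0.15,"fingers": -1},
    {"dx": 25,"dy": 40,"dz": 0,"rx": 0,"ry": 0,"rz": 0.15,"fingers": -1}
  ]
}}

```text
clock: 1.9
tcp_pos: [0.3818, -0.2091, 0.3043]
orientation: [0.001, 0.697, 0.718, 0.0]
wrist_force: [0.7, -0.9, 0.2]
finger_gap: 0.0856
```

Run:
```python
from fit import *
out=[]
s=env.get_state();print(s["tcp_pos"],s["orientation"],s["joint_pos"].round(2))
tp=T(.579,.197,.103,tray([0,0,0,.0055])); bp=T(.6195,.1988,.103,B)
sp=T(.6195,.1988,.103,[(-.046,-.032,.006),(-.046,.032,.006),(.051,.032,.037),(.051,-.032,.037)])
for n,(x,y) in {"top":(135,130),"scene":(120,172)}.items():
    c=read_camera(n);S=5
    o=cv2.resize(c["img"][y:y+118,x:x+118 if n=="scene" else x+80,::-1],None,fx=S,fy=S,interpolation=cv2.INTER_CUBIC)
    o=np.clip(o.astype(int)*1.6,0,255).astype(np.uint8)
    for P,col in((tp,(255,255,0)),(bp,(0,255,0)),(sp,(255,0,255))):
        p=np.array([proj(c,q) for q in P]);p=((p-[x,y]+.5)*S).astype(np.int32)
        cv2.polylines(o,[cv2.convexHull(p)],True,col,1)
    out.append(o)
o=np.hstack(out);o=cv2.resize(o,(800,int(o.shape[0]*800/o.shape[1])));cv2.imwrite("pics/ov.png",o)
```

```text
[ 0.38177566 -0.20914332  0.30425252] [5.37506728e-04 6.96532365e-01 7.17525170e-01 7.60147767e-05] [-0.69  0.04 -0.28  1.24  0.    0.86]
```

View pics/ov.png

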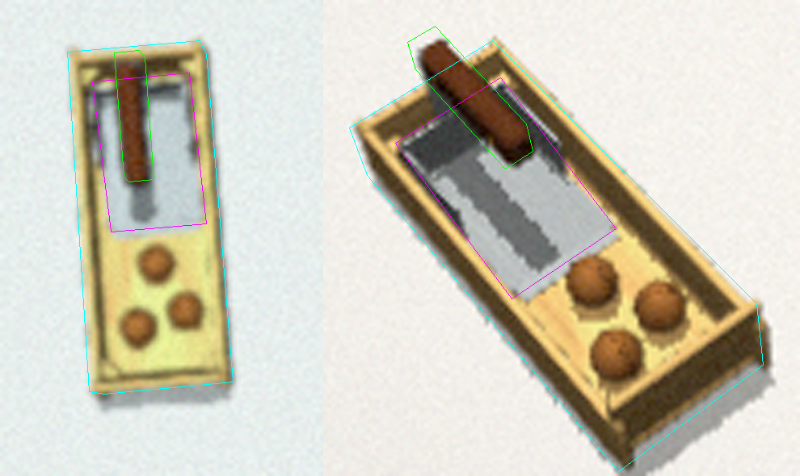

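Tray fit is good: centre (0.579,0.197), yaw 0.103. The scoop's lip sits about 6 mm nearer the robot than drawn, so its origin is about (0.614,0.198).

>>> {"api": "servo_tool", "payload": {
  "deltas": [
    {"dx": 22,"dy": 37,"dz": 0,"rx": 0,"ry": 0,"rz": 0.15,"fingers": -1},
    {"dx": 22,"dy": 37,"dz": 0,"rx": 0,"ry": 0,"rz": 0.15,"fingers": -1},
    {"dx": 22,"dy": 37,"dz": 0,"rx": 0,"ry": 0,"rz": 0.15,"fingers": -1},
    {"dx": 22,"dy": 37,"dz": 0,"rx": 0,"ry": 0,"rz": 0.15,"fingers": -1},
    {"dx": 22,"dy": 37,"dz": 0,"rx": 0,"ry": 0,"rz": 0.15,"fingers": -1},
    {"dx": 22,"dy": 37,"dz": 0,"rx": 0,"ry": 0,"rz": 0.15,"fingers": -1},
    {"dx": 22,"dy": 37,"dz": 0,"rx": 0,"ry": 0,"rz": 0.15,"fingers": -1},
    {"dx": 22,"dy": 37,"dz": 0,"rx": 0,"ry": 0,"rz": 0.15,"fingers": -1}
  ]
}}

```text
clock: 2.8
tcp_pos: [0.5581, 0.0862, 0.304]
orientation: [0.0, 0.17, 0.985, -0.0]
wrist_force: [-0.3, -0.8, -0.1]
finger_gap: 0.0851
```

>>> {"api": "servo_tool", "payload": {
  "deltas": [
    {"dx": 22,"dy": 37,"dz": 0,"rx": 0,"ry": 0,"rz": 0.15,"fingers": -1},
    {"dx": 22,"dy": 37,"dz": 0,"rx": 0,"ry": 0,"rz": 0.15,"fingers": -1},
    {"dx": 25,"dy": 40,"dz": 0,"rx": 0,"ry": 0,"rz": 0.15,"fingers": -1},
    {"dx": 0,"dy": 0,"dz": -40,"rx": 0,"ry": 0,"rz": 0,"fingers": -1},
    {"dx": 0,"dy": 0,"dz": -30,"rx": 0,"ry": 0,"rz": 0,"fingers": -1},
    {"dx": 0,"dy": 0,"dz": 0,"rx": 0,"ry": 0,"rz": 0,"fingers": -1}
  ]
}}

```text
clock: 3.4
tcp_pos: [0.624, 0.1985, 0.2284]
orientation: [-0.005, -0.051, 0.999, -0.001]
wrist_force: [-0.9, -0.6, -0.5]
finger_gap: 0.0854
```

Run:
```python
from fit import *
s=env.get_state();print(s["tcp_pos"],2*np.arctan2(s["orientation"][2],s["orientation"][1]),s["joint_pos"].round(2))
c=read_camera("scene");o=cv2.resize(c["img"][130:310,70:310,::-1],None,fx=3,fy=3,interpolation=cv2.INTER_CUBIC)
o=np.clip(o.astype(int)*1.6,0,255).astype(np.uint8);cv2.imwrite("pics/g1.png",o)
```

```text
[0.62402526 0.19853829 0.22840113] 3.2443469568338683 [ 0.19  0.5   0.15  1.22 -0.    0.08]
```

View pics/g1.png

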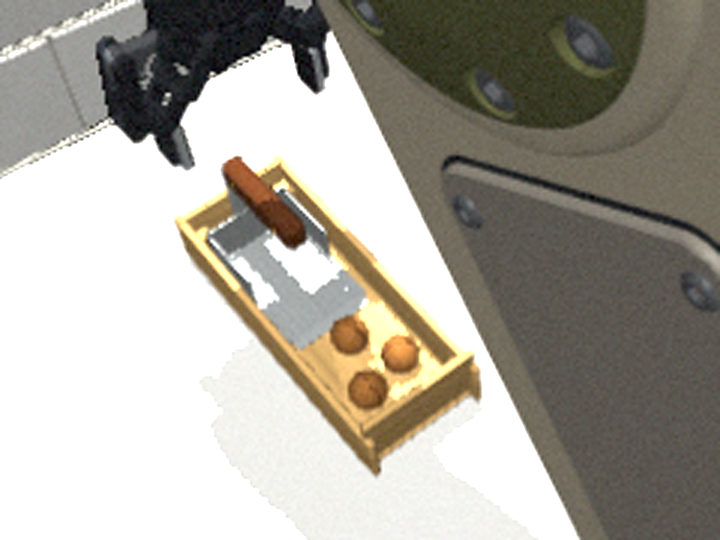

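The gripper is above the bar and aligned with it. Descending and gripping.

>>> {"api": "servo_tool", "payload": {
  "deltas": [
    {"dx": 3,"dy": 1,"dz": -30,"rx": 0,"ry": 0,"rz": 0,"fingers": -1},
    {"dx": 0,"dy": 0,"dz": -30,"rx": 0,"ry": 0,"rz": 0,"fingers": -1},
    {"dx": 0,"dy": 0,"dz": -25,"rx": 0,"ry": 0,"rz": 0,"fingers": -1},
    {"dx": 0,"dy": 0,"dz": -5,"rx": 0,"ry": 0,"rz": 0,"fingers": -1},
    {"dx": 0,"dy": 0,"dz": 0,"rx": 0,"ry": 0,"rz": 0,"fingers": -1}
  ]
}}

```text
clock: 3.95
tcp_pos: [0.6296, 0.1996, 0.1451]
orientation: [0.0, -0.051, 0.999, 0.0]
wrist_force: [-0.2, -0.2, 0.5]
finger_gap: 0.0854
```

Run:
```python
from fit import *
s=env.get_state();print(s["tcp_pos"],s["orientation"],s["joint_pos"].round(3),s["wrist_force"])
c=read_camera("scene");o=cv2.resize(c["img"][150:310,100:280,::-1],None,fx=3.5,fy=3.5,interpolation=cv2.INTER_CUBIC)
o=np.clip(o.astype(int)*1.4,0,255).astype(np.uint8);cv2.imwrite("pics/g2.png",o)
```

```text
[0.62959203 0.19963669 0.14505869] [ 2.52969334e-04 -5.10883981e-02  9.98694102e-01  3.58578850e-05] [0.186 0.558 0.025 1.038 0.    0.083] [-0.1721457  -0.24116906  0.54763651]
```

View pics/g2.png

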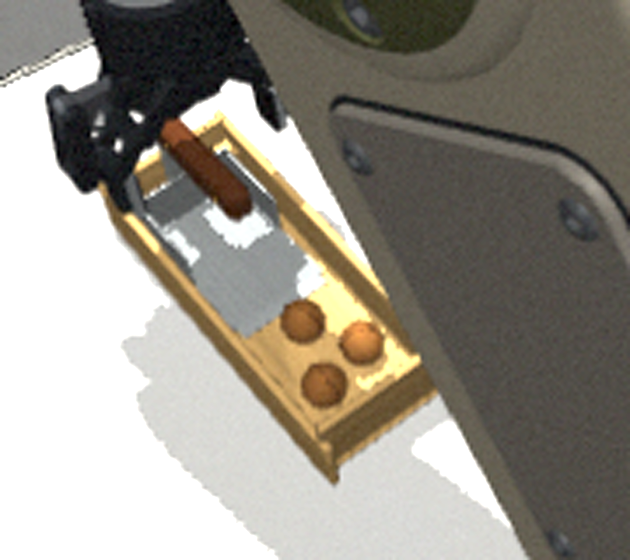

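The fingers straddle the bar, with the nuts well clear. Going down 9 mm and closing.

>>> {"api": "servo_tool", "payload": {
  "deltas": [
    {"dx": 0,"dy": 0,"dz": -9,"rx": 0,"ry": 0,"rz": 0,"fingers": -1},
    {"dx": 0,"dy": 0,"dz": 0,"rx": 0,"ry": 0,"rz": 0,"fingers": 1},
    {"dx": 0,"dy": 0,"dz": 0,"rx": 0,"ry": 0,"rz": 0,"fingers": 1},
    {"dx": 0,"dy": 0,"dz": 0,"rx": 0,"ry": 0,"rz": 0,"fingers": 1},
    {"dx": 0,"dy": 0,"dz": 0,"rx": 0,"ry": 0,"rz": 0,"fingers": 1},
    {"dx": 0,"dy": 0,"dz": 0,"rx": 0,"ry": 0,"rz": 0,"fingers": 1},
    {"dx": 0,"dy": 0,"dz": 0,"rx": 0,"ry": 0,"rz": 0,"fingers": 1},
    {"dx": 0,"dy": 0,"dz": 0,"rx": 0,"ry": 0,"rz": 0,"fingers": 1}
  ],
  "newtons": 70
}}

```text
clock: 4.8
tcp_pos: [0.6293, 0.2003, 0.1353]
orientation: [0.0, -0.052, 0.999, 0.0]
wrist_force: [-0.2, 0.2, 1.5]
finger_gap: 0.015
```

Gripped, opening 15 mm. Sliding along the tray toward the nuts.

>>> {"api": "servo_tool", "payload": {
  "deltas": [
    {"dx": -5,"dy": -0.5,"dz": 0,"rx": 0,"ry": 0,"rz": 0,"fingers": 1},
    {"dx": -5,"dy": -0.5,"dz": 0,"rx": 0,"ry": 0,"rz": 0,"fingers": 1},
    {"dx": -5,"dy": -0.5,"dz": 0,"rx": 0,"ry": 0,"rz": 0,"fingers": 1},
    {"dx": -5,"dy": -0.5,"dz": 0,"rx": 0,"ry": 0,"rz": 0,"fingers": 1},
    {"dx": -5,"dy": -0.4,"dz": 0,"rx": 0,"ry": 0,"rz": 0,"fingers": 1},
    {"dx": -5,"dy": -0.4,"dz": 0,"rx": 0,"ry": 0,"rz": 0,"fingers": 1},
    {"dx": -5,"dy": -0.4,"dz": 0,"rx": 0,"ry": 0,"rz": 0,"fingers": 1},
    {"dx": -5,"dy": -0.4,"dz": 0,"rx": 0,"ry": 0,"rz": 0,"fingers": 1}
  ]
}}

```text
clock: 5.6
tcp_pos: [0.5891, 0.1966, 0.1353]
orientation: [0.0, -0.052, 0.999, 0.0]
wrist_force: [3.0, 1.0, 3.5]
finger_gap: 0.0148
```

Run:
```python
from fit import *
s=env.get_state();print(s["tcp_pos"],s["orientation"],s["wrist_force"])
c=read_camera("scene");o=cv2.resize(c["img"][150:310,100:280,::-1],None,fx=3.5,fy=3.5,interpolation=cv2.INTER_CUBIC)
o=np.clip(o.astype(int)*1.4,0,255).astype(np.uint8);cv2.imwrite("pics/g3.png",o)
```

```text
[0.58908244 0.19661211 0.13526763] [ 4.82785234e-04 -5.15787050e-02  9.98668811e-01  1.03414430e-04] [3.04788884 1.00529079 3.47399306]
```

View pics/g3.png

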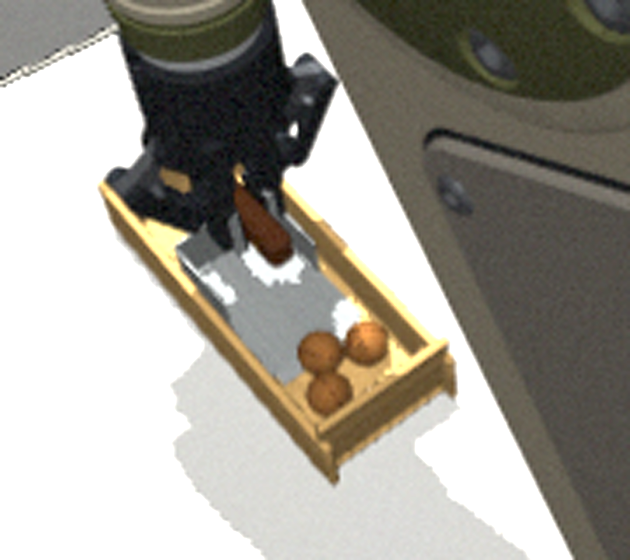

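The lip is now at the nuts and pushing the first one. Carrying on.

>>> {"api": "servo_tool", "payload": {
  "deltas": [
    {"dx": -5,"dy": -0.5,"dz": 0,"rx": 0,"ry": 0,"rz": 0,"fingers": 1},
    {"dx": -5,"dy": -0.5,"dz": 0,"rx": 0,"ry": 0,"rz": 0,"fingers": 1},
    {"dx": -5,"dy": -0.5,"dz": 0,"rx": 0,"ry": 0,"rz": 0,"fingers": 1},
    {"dx": -5,"dy": -0.5,"dz": 0,"rx": 0,"ry": 0,"rz": 0,"fingers": 1},
    {"dx": -5,"dy": -0.5,"dz": 0,"rx": 0,"ry": 0,"rz": 0,"fingers": 1},
    {"dx": -5,"dy": -0.5,"dz": 0,"rx": 0,"ry": 0,"rz": 0,"fingers": 1},
    {"dx": -5,"dy": -0.5,"dz": 0,"rx": 0,"ry": 0,"rz": 0,"fingers": 1},
    {"dx": -5,"dy": -0.5,"dz": 0,"rx": 0,"ry": 0,"rz": 0,"fingers": 1}
  ]
}}

```text
clock: 6.45
tcp_pos: [0.5491, 0.1926, 0.1352]
orientation: [0.0, -0.052, 0.999, 0.0]
wrist_force: [4.0, 1.2, 6.0]
finger_gap: 0.015
```

>>> {"api": "servo_tool", "payload": {
  "deltas": [
    {"dx": -3,"dy": -0.3,"dz": 0,"rx": 0,"ry": 0,"rz": 0,"fingers": 1},
    {"dx": -2,"dy": -0.2,"dz": 0,"rx": 0,"ry": 0,"rz": 0,"fingers": 1}
  ]
}}

```text
clock: 6.65
tcp_pos: [0.544, 0.1921, 0.1352]
orientation: [0.0, -0.052, 0.999, 0.0]
wrist_force: [4.0, 0.9, 5.3]
finger_gap: 0.015
```

Run:
```python
from fit import *
s=env.get_state();print(s["tcp_pos"],s["orientation"],s["wrist_force"])
c=read_camera("scene");o=cv2.resize(c["img"][190:310,130:280,::-1],None,fx=4.5,fy=4.5,interpolation=cv2.INTER_CUBIC)
o=np.clip(o.astype(int)*1.4,0,255).astype(np.uint8);cv2.imwrite("pics/g4.png",o)
```

```text
[0.54404056 0.19211084 0.1352212 ] [ 4.14399106e-04 -5.15923915e-02  9.98668136e-01  9.07624611e-05] [4.02778594 0.85442988 5.31417449]
```

View pics/g4.png

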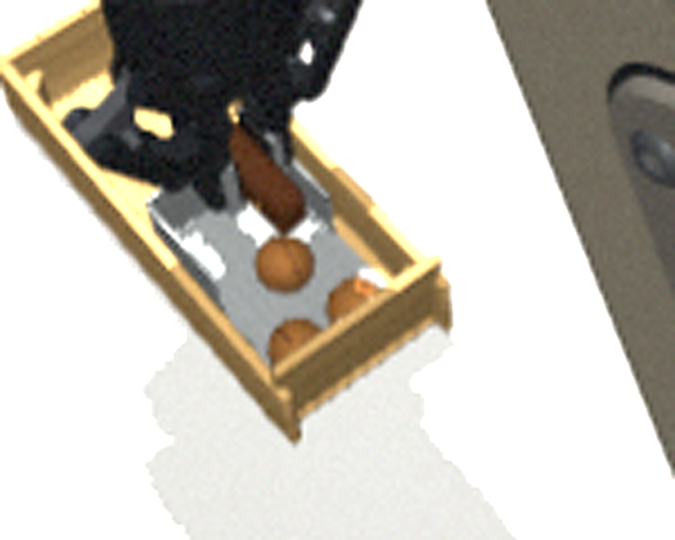

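The first nut is in and the other two are at the end wall. Nudging on until the lip meets the wall.

>>> {"api": "servo_tool", "payload": {
  "deltas": [
    {"dx": -2,"dy": -0.2,"dz": 0,"rx": 0,"ry": 0,"rz": 0,"fingers": 1},
    {"dx": -2,"dy": -0.2,"dz": 0,"rx": 0,"ry": 0,"rz": 0,"fingers": 1}
  ]
}}

```text
clock: 6.9
tcp_pos: [0.5403, 0.1917, 0.1352]
orientation: [0.001, -0.052, 0.999, 0.0]
wrist_force: [3.6, 1.4, 5.8]
finger_gap: 0.0153
```

>>> {"api": "servo_tool", "payload": {
  "deltas": [
    {"dx": -2,"dy": -0.2,"dz": 0,"rx": 0,"ry": 0,"rz": 0,"fingers": 1}
  ]
}}

```text
clock: 7.0
tcp_pos: [0.5386, 0.1915, 0.1353]
orientation: [0.001, -0.052, 0.999, 0.0]
wrist_force: [4.5, 0.6, 4.9]
finger_gap: 0.0151
```

Run:
```python
from fit import *
s=env.get_state();print(s["tcp_pos"],s["wrist_force"])
u=np.array([.9947,.1028]);v=np.array([-.1028,.9947])
for n in("scene","top"):
    c=read_camera(n)
    for r in cut_out("nut_a",n)[:4]:
        ys,xs=np.nonzero(r["region"]);p=at(c,xs.mean(),ys.mean(),.022)[:2]-[.579,.197];print(n,round(r["confidence"],2),r["extent"],p@u,p@v)
```

```text
[0.53856509 0.19152959 0.13531677] [4.53557907 0.6196953  4.94817002]
scene 0.58 [188.8, 245.1, 204.9, 258.3] -0.06572931383196753 -0.002912594023589365
scene 0.43 [185.4, 259.7, 198.8, 267.7] -0.08326788587668463 0.0193028011730038
scene 0.43 [201.5, 251.1, 211.7, 260.4] -0.0855276635185822 -0.012166616310942383
top 0.59 [244.9, 175.6, 299.4, 224.4] -0.06414103057449473 -0.25635408004923244
top 0.47 [173.0, 202.4, 177.5, 211.0] -0.06319507243679173 -0.005604203170482675
```

>>> {"api": "servo_tool", "payload": {
  "deltas": [
    {"dx": -2,"dy": -0.2,"dz": 0,"rx": 0,"ry": 0,"rz": 0,"fingers": 1},
    {"dx": -1,"dy": -0.1,"dz": 0,"rx": 0,"ry": 0,"rz": 0,"fingers": 1}
  ]
}}

```text
clock: 7.4
tcp_pos: [0.5373, 0.1913, 0.1358]
orientation: [0.003, -0.051, 0.999, 0.0]
wrist_force: [8.7, 0.8, 3.0]
finger_gap: 0.0147
```

>>> {"api": "servo_tool", "payload": {
  "deltas": [
    {"dx": -2,"dy": -0.2,"dz": 0,"rx": 0,"ry": 0,"rz": 0,"fingers": 1}
  ]
}}

```text
clock: 7.5
tcp_pos: [0.5366, 0.1912, 0.1362]
orientation: [0.004, -0.051, 0.999, 0.0]
wrist_force: [11.7, 0.8, 3.4]
finger_gap: 0.015
```

>>> {"api": "servo_tool", "payload": {
  "deltas": [
    {"dx": -2,"dy": -0.2,"dz": 0,"rx": 0,"ry": 0,"rz": 0,"fingers": 1}
  ]
}}

```text
clock: 7.6
tcp_pos: [0.5356, 0.191, 0.1367]
orientation: [0.005, -0.051, 0.999, 0.0]
wrist_force: [13.0, 0.6, 6.3]
finger_gap: 0.0149
```

Contact with the wall, and x force is up to 13 N. Now leaning back about the heel, with a firmer grip.

>>> {"api": "servo_tool", "payload": {
  "deltas": [
    {"dx": 6.5,"dy": 0.7,"dz": 1.7,"rx": -0.005,"ry": 0.05,"rz": 0,"fingers": 1},
    {"dx": 6.5,"dy": 0.7,"dz": 1.5,"rx": -0.005,"ry": 0.05,"rz": 0,"fingers": 1},
    {"dx": 6.5,"dy": 0.7,"dz": 1.2,"rx": -0.005,"ry": 0.05,"rz": 0,"fingers": 1},
    {"dx": 6.5,"dy": 0.7,"dz": 0.8,"rx": -0.005,"ry": 0.05,"rz": 0,"fingers": 1},
    {"dx": 6.5,"dy": 0.7,"dz": 0.4,"rx": -0.005,"ry": 0.05,"rz": 0,"fingers": 1},
    {"dx": 6.5,"dy": 0.7,"dz": 0,"rx": -0.005,"ry": 0.05,"rz": 0,"fingers": 1},
    {"dx": 6.5,"dy": 0.7,"dz": 0,"rx": -0.005,"ry": 0.05,"rz": 0,"fingers": 1},
    {"dx": 0,"dy": 0,"dz": 0,"rx": 0,"ry": 0,"rz": 0,"fingers": 1}
  ],
  "newtons": 100
}}

```text
clock: 8.4
tcp_pos: [0.5759, 0.1953, 0.1396]
orientation: [-0.178, -0.05, 0.983, -0.009]
wrist_force: [0.0, -0.4, 7.4]
finger_gap: 0.0143
```

Run:
```python
from fit import *
s=env.get_state();print(s["tcp_pos"],s["orientation"],s["wrist_force"],s["joint_pos"].round(2))
o=[]
for n,(x,y) in{"scene":(140,185),"top":(140,150)}.items():
    c=read_camera(n);o.append(cv2.resize(c["img"][y:y+100,x:x+(100 if n=="scene" else 60),::-1],None,fx=5,fy=5,interpolation=cv2.INTER_CUBIC))
o=np.clip(np.hstack(o).astype(int)*1.4,0,255).astype(np.uint8);cv2.imwrite("pics/g5.png",o)
```

```text
[0.57592674 0.19526925 0.13956344] [-0.17808009 -0.05035392  0.98268911 -0.0086074 ] [ 6.44376019e-03 -4.25562819e-01  7.38400250e+00] [0.18 0.72 0.24 1.45 0.03 0.08]
```

View pics/g5.png

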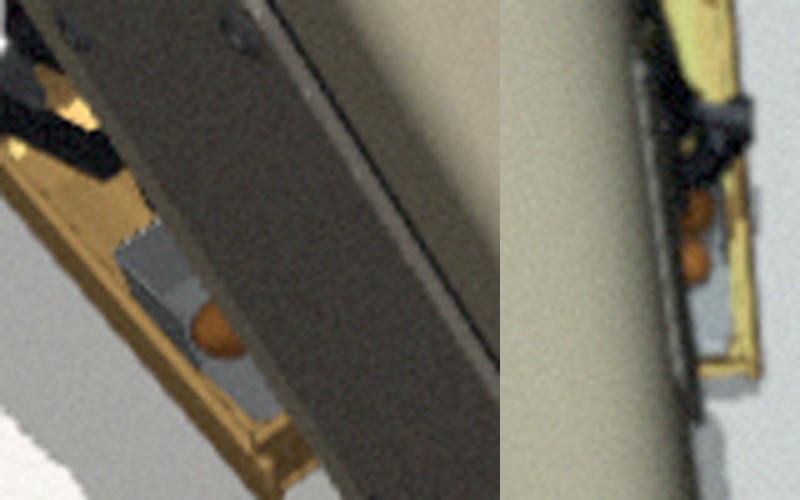

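Two nuts show in the top view at the right and centre, and one shows at the left in the scene view, all back in the scoop. Lifting.

>>> {"api": "servo_tool", "payload": {
  "deltas": [
    {"dx": 0.5,"dy": 0,"dz": 8,"rx": 0,"ry": 0,"rz": 0,"fingers": 1},
    {"dx": 0.5,"dy": 0,"dz": 15,"rx": 0,"ry": 0,"rz": 0,"fingers": 1},
    {"dx": 0,"dy": 0,"dz": 20,"rx": 0,"ry": 0,"rz": 0,"fingers": 1},
    {"dx": 0,"dy": 0,"dz": 20,"rx": 0,"ry": 0,"rz": 0,"fingers": 1},
    {"dx": 0,"dy": 0,"dz": 20,"rx": 0,"ry": 0,"rz": 0,"fingers": 1},
    {"dx": 0,"dy": 0,"dz": 20,"rx": 0,"ry": 0,"rz": 0,"fingers": 1},
    {"dx": 0,"dy": 0,"dz": 20,"rx": 0,"ry": 0,"rz": 0,"fingers": 1},
    {"dx": 0,"dy": 0,"dz": 10,"rx": 0,"ry": 0,"rz": 0,"fingers": 1}
  ]
}}

```text
clock: 9.3
tcp_pos: [0.5768, 0.1957, 0.2747]
orientation: [-0.176, -0.051, 0.983, -0.008]
wrist_force: [0.6, -0.3, -2.0]
finger_gap: 0.0144
```

>>> {"api": "servo_tool", "payload": {
  "deltas": [
    {"dx": 0,"dy": 0,"dz": 0,"rx": 0,"ry": 0,"rz": 0,"fingers": 1},
    {"dx": 0,"dy": 0,"dz": 0,"rx": 0,"ry": 0,"rz": 0,"fingers": 1},
    {"dx": 0,"dy": 0,"dz": 0,"rx": 0,"ry": 0,"rz": 0,"fingers": 1}
  ]
}}

```text
clock: 9.6
tcp_pos: [0.5772, 0.1956, 0.2721]
orientation: [-0.176, -0.051, 0.983, -0.009]
wrist_force: [0.8, -0.1, -1.9]
finger_gap: 0.0146
```

Run:
```python
from fit import *
s=env.get_state();print(s["tcp_pos"],s["orientation"],s["wrist_force"],s["joint_pos"].round(2))
o=[]
for n,(x,y) in{"scene":(120,120),"top":(130,130)}.items():
    c=read_camera(n);w,hh=(160,150) if n=="scene" else (100,150);o.append(cv2.resize(c["img"][y:y+hh,x:x+w,::-1],None,fx=3,fy=3,interpolation=cv2.INTER_CUBIC))
    for r in cut_out("nut_a",n)[:5]: print(n,round(r["confidence"],2),r["extent"])
o=np.clip(np.hstack(o).astype(int)*1.4,0,255).astype(np.uint8);cv2.imwrite("pics/g6.png",o)
```

```text
[0.57716534 0.19560727 0.2720844 ] [-0.17602698 -0.05078079  0.9830376  -0.00853783] [ 0.83227189 -0.10034051 -1.92979594] [0.18 0.66 0.46 1.73 0.03 0.08]
scene 0.54 [155.2, 196.6, 167.1, 206.5]
top 0.58 [170.0, 190.0, 176.8, 195.6]
top 0.52 [170.7, 179.8, 177.7, 186.2]
```

View pics/g6.png

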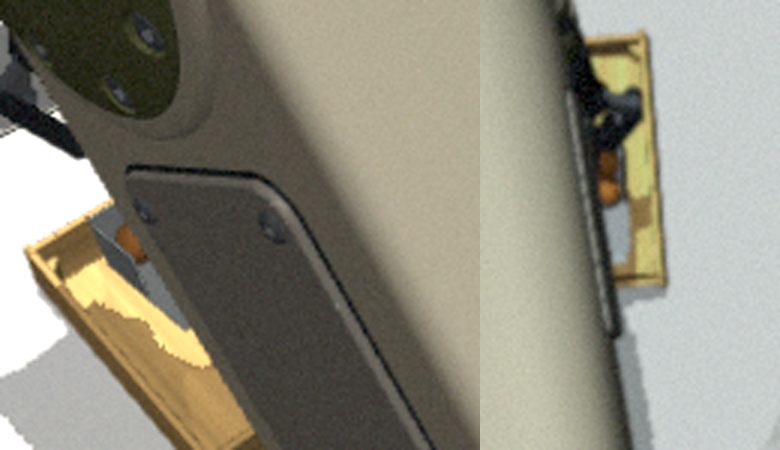

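The measured wrist load is about -2 N, with the scoop held. Carrying it over to the bowl, still leaned back and yawed to match the arm.

>>> {"api": "servo_tool", "payload": {
  "deltas": [
    {"dx": 2,"dy": -6,"dz": 0,"rx": 0,"ry": 0,"rz": -0.025,"fingers": 1},
    {"dx": 4,"dy": -12,"dz": 0,"rx": 0,"ry": 0,"rz": -0.025,"fingers": 1},
    {"dx": 5,"dy": -18,"dz": 0,"rx": 0,"ry": 0,"rz": -0.025,"fingers": 1},
    {"dx": 6,"dy": -22,"dz": 0,"rx": 0,"ry": 0,"rz": -0.025,"fingers": 1},
    {"dx": 6,"dy": -22,"dz": 0,"rx": 0,"ry": 0,"rz": -0.025,"fingers": 1},
    {"dx": 6,"dy": -22,"dz": 0,"rx": 0,"ry": 0,"rz": -0.025,"fingers": 1},
    {"dx": 6,"dy": -22,"dz": 0,"rx": 0,"ry": 0,"rz": -0.025,"fingers": 1},
    {"dx": 6,"dy": -22,"dz": 0,"rx": 0,"ry": 0,"rz": -0.025,"fingers": 1}
  ]
}}

```text
clock: 10.6
tcp_pos: [0.619, 0.0474, 0.2736]
orientation: [-0.175, 0.049, 0.983, 0.009]
wrist_force: [0.4, -2.0, -1.3]
finger_gap: 0.0143
```

>>> {"api": "servo_tool", "payload": {
  "deltas": [
    {"dx": 6,"dy": -22,"dz": 0,"rx": 0,"ry": 0,"rz": 0,"fingers": 1},
    {"dx": 6,"dy": -22,"dz": 0,"rx": 0,"ry": 0,"rz": 0,"fingers": 1},
    {"dx": 6,"dy": -22,"dz": 0,"rx": 0,"ry": 0,"rz": 0,"fingers": 1},
    {"dx": 5,"dy": -20,"dz": 0,"rx": 0,"ry": 0,"rz": 0,"fingers": 1},
    {"dx": 5,"dy": -16,"dz": 0,"rx": 0,"ry": 0,"rz": 0,"fingers": 1},
    {"dx": 4,"dy": -12,"dz": 0,"rx": 0,"ry": 0,"rz": 0,"fingers": 1},
    {"dx": 3,"dy": -7,"dz": 0,"rx": 0,"ry": 0,"rz": 0,"fingers": 1},
    {"dx": 0,"dy": -2,"dz": 0,"rx": 0,"ry": 0,"rz": 0,"fingers": 1}
  ]
}}

```text
clock: 11.4
tcp_pos: [0.654, -0.0742, 0.2732]
orientation: [-0.175, 0.048, 0.983, 0.009]
wrist_force: [1.0, -1.1, -2.2]
finger_gap: 0.0142
```

Run:
```python
from fit import *
from scipy.spatial.transform import Rotation as Ro
s=env.get_state();q=s["orientation"];R=Ro.from_quat(np.r_[q[1:],q[0]]).as_matrix()
print(s["tcp_pos"],s["wrist_force"],s["joint_pos"].round(2),R.round(3).tolist())
sx=-R[:,0];sz=-R[:,2];lip=s["tcp_pos"]-.058*sx-.130*sz;heel=lip+.097*sx;print('lip',lip,'heel',heel)
o=[]
for n,(x,y) in{"scene":(160,80),"top":(200,130)}.items():
    c=read_camera(n);w,hh=(170,170) if n=="scene" else (110,170);o.append(cv2.resize(c["img"][y:y+hh,x:x+w,::-1],None,fx=2.8,fy=2.8,interpolation=cv2.INTER_CUBIC))
    for t in("nut_a","bowl"):
        for r in cut_out(t,n)[:4]:
            ys,xs=np.nonzero(r["region"]);print(n,t,round(r["confidence"],2),r["extent"],at(c,xs.mean(),ys.mean(),.058 if t=="bowl" else .15).round(3))
    print('lip px',proj(c,lip))
o=np.clip(np.hstack(o).astype(int)*1.4,0,255).astype(np.uint8);cv2.imwrite("pics/g7.png",o)
```

```text
[ 0.65397274 -0.07420044  0.27316204] [ 1.04979827 -1.05553199 -2.23692423] [-0.22  0.79  0.7   1.83 -0.04 -0.12] [[-0.934, 0.098, -0.343], [0.091, 0.995, 0.035], [0.345, 0.001, -0.939]]
lip [ 0.55521174 -0.06435309  0.1711165 ] heel [ 0.64583634 -0.07321678  0.13768573]
lip px (np.float64(290.27888039030563), np.float64(132.20682798720634))
lip px (np.float64(272.6954633323452), np.float64(187.49427434399178))
```

View pics/g7.png

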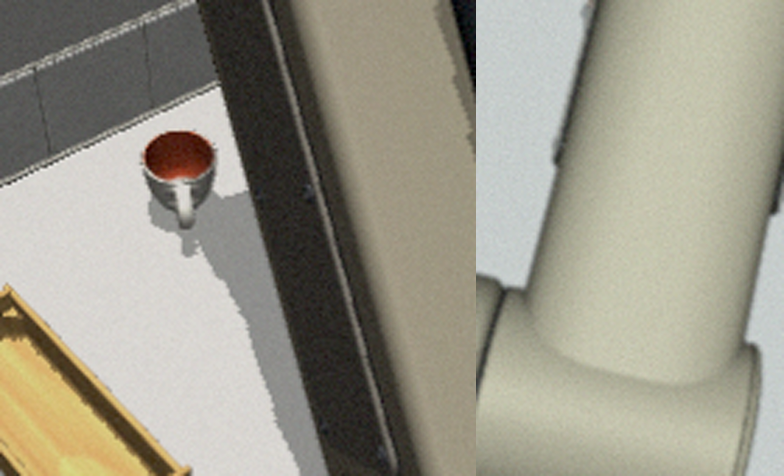

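The lip is over the bowl centre at (0.555,-0.064) and the visible part of the tray is empty. The arm hides the scoop and bowl. Tilting about the lip while lowering.

>>> {"api": "servo_tool", "payload": {
  "deltas": [
    {"dx": -10.6,"dy": 1.1,"dz": -15.5,"rx": -0.01,"ry": -0.1,"rz": 0,"fingers": 1},
    {"dx": -11.5,"dy": 1.2,"dz": -16.5,"rx": -0.01,"ry": -0.1,"rz": 0,"fingers": 1},
    {"dx": -12.3,"dy": 1.2,"dz": -13,"rx": -0.01,"ry": -0.1,"rz": 0,"fingers": 1},
    {"dx": -13,"dy": 1.3,"dz": -5,"rx": -0.01,"ry": -0.1,"rz": 0,"fingers": 1},
    {"dx": -13.5,"dy": 1.3,"dz": -0.5,"rx": -0.01,"ry": -0.1,"rz": 0,"fingers": 1},
    {"dx": -13.8,"dy": 1.4,"dz": -2,"rx": -0.01,"ry": -0.1,"rz": 0,"fingers": 1},
    {"dx": -14,"dy": 1.4,"dz": -3.5,"rx": -0.01,"ry": -0.1,"rz": 0,"fingers": 1},
    {"dx": 0,"dy": 0,"dz": 0,"rx": 0,"ry": 0,"rz": 0,"fingers": 1}
  ]
}}

```text
clock: 12.5
tcp_pos: [0.5566, -0.0614, 0.2131]
orientation: [0.168, 0.047, 0.985, -0.007]
wrist_force: [-1.2, 0.3, -2.2]
finger_gap: 0.0144
```

```bash
cat > lip.py <<'E'
from h import *
from scipy.spatial.transform import Rotation as Ro
s=env.get_state();q=s["orientation"];R=Ro.from_quat(np.r_[q[1:],q[0]]).as_matrix()
sx=-R[:,0];sz=-R[:,2];lip=s["tcp_pos"]-.058*sx-.130*sz
print(s["clock"],s["tcp_pos"].round(4),s["wrist_force"].round(1),s["joint_pos"].round(2),'lip',lip.round(4),'pitch',-np.arcsin(sx[2]).round(3),'yaw',np.arctan2(sx[1],sx[0]).round(3))
E
python3 lip.py
```

```text
12.5 [ 0.5566 -0.0614  0.2131] [-1.2  0.3 -2.2] [-0.28  0.12 -0.48  0.63  0.06 -0.17] lip [ 0.545  -0.0601  0.0712] pitch -0.337 yaw -0.096
```

>>> {"api": "servo_tool", "payload": {
  "deltas": [
    {"dx": -12.5,"dy": 1.2,"dz": 0.5,"rx": -0.01,"ry": -0.1,"rz": 0,"fingers": 1},
    {"dx": -13,"dy": 1.2,"dz": -1,"rx": -0.01,"ry": -0.1,"rz": 0,"fingers": 1},
    {"dx": -13,"dy": 1.2,"dz": -2.5,"rx": -0.01,"ry": -0.1,"rz": 0,"fingers": 1},
    {"dx": -12.5,"dy": 1.2,"dz": -4,"rx": -0.01,"ry": -0.1,"rz": 0,"fingers": 1},
    {"dx": -12.2,"dy": 1.2,"dz": -5,"rx": -0.01,"ry": -0.1,"rz": 0,"fingers": 1},
    {"dx": -11.5,"dy": 1.2,"dz": -6.5,"rx": -0.01,"ry": -0.1,"rz": 0,"fingers": 1},
    {"dx": -11,"dy": 1.2,"dz": -7.5,"rx": -0.01,"ry": -0.1,"rz": 0,"fingers": 1},
    {"dx": 0,"dy": 0,"dz": 0,"rx": 0,"ry": 0,"rz": 0,"fingers": 1}
  ]
}}

```text
clock: 13.3
tcp_pos: [0.5386, -0.0697, 0.2529]
orientation: [0.464, 0.04, 0.885, -0.02]
wrist_force: [-0.4, -0.4, -1.0]
finger_gap: 0.0147
```

>>> {"api": "servo_tool", "payload": {
  "deltas": [
    {"dx": 0,"dy": 0,"dz": 0,"rx": 0,"ry": 0,"rz": 0,"fingers": 1},
    {"dx": 0,"dy": 0,"dz": 0,"rx": 0,"ry": 0,"rz": 0,"fingers": 1},
    {"dx": 0,"dy": 0,"dz": 0,"rx": 0,"ry": 0,"rz": 0,"fingers": 1},
    {"dx": 0,"dy": 0,"dz": 0,"rx": 0,"ry": 0,"rz": 0,"fingers": 1},
    {"dx": 0,"dy": 0,"dz": 0,"rx": 0,"ry": 0,"rz": 0,"fingers": 1}
  ]
}}

```text
clock: 13.8
tcp_pos: [0.536, -0.0687, 0.2495]
orientation: [0.462, 0.04, 0.886, -0.019]
wrist_force: [0.2, -0.3, -1.6]
finger_gap: 0.0144
```

```bash
python3 lip.py
python3 - <<'E'
from h import *
for n in("scene","top"):
    c=read_camera(n)
    for t in("nut_a","bowl","scoop"):
        for r in cut_out(t,n)[:4]:
            ys,xs=np.nonzero(r["region"]);print(n,t,round(r["confidence"],2),r["extent"],at(c,xs.mean(),ys.mean(),.058 if t=="bowl" else .03).round(3))
E
```

```text
13.8 [ 0.536  -0.0687  0.2495] [ 0.2 -0.3 -1.6] [-0.38 -0.13 -1.03 -0.27  0.24 -0.17] lip [ 0.6092 -0.0748  0.1275] pitch -0.961 yaw -0.094
scene nut_a 0.57 [281.3, 181.4, 294.2, 192.3] [ 0.535 -0.055  0.03 ]
scene nut_a 0.56 [272.8, 175.2, 284.2, 186.3] [ 0.561 -0.045  0.03 ]
scene nut_a 0.47 [295.6, 182.2, 305.4, 189.5] [ 0.523 -0.077  0.03 ]
scene bowl 0.55 [264.0, 154.7, 324.8, 203.2] [ 0.533 -0.064  0.058]
scene scoop 0.82 [251.8, 79.1, 296.1, 133.7] [ 0.775 -0.184  0.03 ]
top bowl 0.85 [244.9, 173.2, 294.9, 220.4] [ 0.544 -0.027  0.058]
top scoop 0.71 [263.8, 136.4, 291.7, 188.2] [ 0.657 -0.088  0.03 ]
```

All three nuts are detected in the bowl, at (0.535,-0.055), (0.561,-0.045) and (0.523,-0.077). The bowl has not moved. Joint 3 reached its limit during the tip, so I'm backing off it: raise, level out, then move to free worktop between the tray and the bowl.

>>> {"api": "servo_tool", "payload": {
  "deltas": [
    {"dx": 5,"dy": 0,"dz": 10,"rx": 0.01,"ry": 0.1,"rz": 0,"fingers": 1},
    {"dx": 5,"dy": 0,"dz": 10,"rx": 0.01,"ry": 0.1,"rz": 0,"fingers": 1},
    {"dx": 5,"dy": 0,"dz": 10,"rx": 0.01,"ry": 0.1,"rz": 0,"fingers": 1},
    {"dx": 5,"dy": 0,"dz": 10,"rx": 0.01,"ry": 0.1,"rz": 0,"fingers": 1},
    {"dx": 5,"dy": 0,"dz": 5,"rx": 0.01,"ry": 0.1,"rz": 0,"fingers": 1},
    {"dx": 5,"dy": 0,"dz": 5,"rx": 0.01,"ry": 0.1,"rz": 0,"fingers": 1},
    {"dx": 5,"dy": 0,"dz": 0,"rx": 0.01,"ry": 0.1,"rz": 0,"fingers": 1},
    {"dx": 4,"dy": 0,"dz": 0,"rx": 0.01,"ry": 0.1,"rz": 0,"fingers": 1}
  ]
}}

```text
clock: 15.0
tcp_pos: [0.5761, -0.069, 0.3006]
orientation: [0.08, 0.047, 0.996, 0.001]
wrist_force: [1.0, -0.2, -1.3]
finger_gap: 0.0145
```

>>> {"api": "servo_tool", "payload": {
  "deltas": [
    {"dx": 0,"dy": 15,"dz": 0,"rx": 0.01,"ry": 0.1,"rz": 0,"fingers": 1},
    {"dx": 0,"dy": 25,"dz": 0,"rx": 0.006,"ry": 0.06,"rz": 0,"fingers": 1},
    {"dx": 0,"dy": 30,"dz": 0,"rx": 0,"ry": 0,"rz": 0,"fingers": 1},
    {"dx": 0,"dy": 30,"dz": 0,"rx": 0,"ry": 0,"rz": 0,"fingers": 1},
    {"dx": 0,"dy": 25,"dz": 0,"rx": 0,"ry": 0,"rz": 0,"fingers": 1},
    {"dx": 0,"dy": 15,"dz": 0,"rx": 0,"ry": 0,"rz": 0,"fingers": 1},
    {"dx": 0,"dy": 5,"dz": 0,"rx": 0,"ry": 0,"rz": 0,"fingers": 1},
    {"dx": 0,"dy": 0,"dz": 0,"rx": 0,"ry": 0,"rz": 0,"fingers": 1}
  ]
}}

```text
clock: 15.8
tcp_pos: [0.5753, 0.0763, 0.2996]
orientation: [0.0, 0.048, 0.999, 0.005]
wrist_force: [-0.3, -0.6, -2.3]
finger_gap: 0.0147
```

```bash
python3 lip.py
python3 - <<'E'
from h import *
o=[]
for n,(x,y) in{"scene":(140,60),"top":(150,120)}.items():
    c=read_camera(n);w,hh=(200,180) if n=="scene" else (160,180);o.append(cv2.resize(c["img"][y:y+hh,x:x+w,::-1],None,fx=2.2,fy=2.2,interpolation=cv2.INTER_CUBIC))
    for t in("nut_a","bowl","scoop"):
        for r in cut_out(t,n)[:4]:
            ys,xs=np.nonzero(r["region"]);print(n,t,round(r["confidence"],2),r["extent"],at(c,xs.mean(),ys.mean(),.058 if t=="bowl" else .03).round(3))
o=np.clip(np.hstack(o).astype(int)*1.4,0,255).astype(np.uint8);cv2.imwrite("pics/g8.png",o)
E
```

```text
15.8 [0.5753 0.0763 0.2996] [-0.3 -0.6 -2.3] [-0.01  0.32  0.05  1.3   0.01  0.09] lip [0.5178 0.0832 0.1696] pitch -0.0 yaw -0.095
scene nut_a 0.52 [273.6, 175.3, 281.3, 184.2] [ 0.561 -0.046  0.03 ]
scene nut_a 0.49 [296.5, 182.0, 305.9, 189.6] [ 0.524 -0.076  0.03 ]
scene nut_a 0.42 [282.5, 182.5, 292.8, 192.1] [ 0.536 -0.056  0.03 ]
scene scoop 0.6 [193.8, 115.7, 252.6, 184.1] [0.695 0.009 0.03 ]
top nut_a 0.63 [264.1, 193.2, 272.2, 206.7] [ 0.544 -0.058  0.03 ]
top nut_a 0.51 [271.6, 196.1, 279.2, 205.3] [ 0.53  -0.079  0.03 ]
top bowl 0.77 [243.8, 173.6, 297.3, 225.9] [ 0.539 -0.063  0.058]
```

View pics/g8.png

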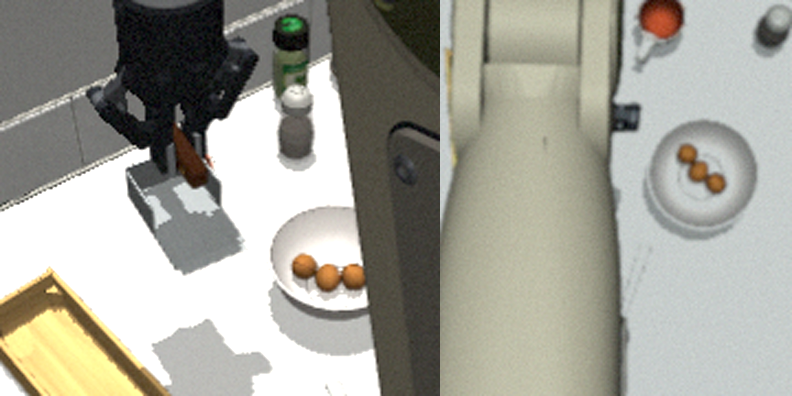

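All three nuts lie in the bowl and the scoop is empty and level. There is clear worktop below, so I'm lowering it.

>>> {"api": "servo_tool", "payload": {
  "deltas": [
    {"dx": 0,"dy": 0,"dz": -25,"rx": 0,"ry": 0,"rz": 0,"fingers": 1},
    {"dx": 0,"dy": 0,"dz": -30,"rx": 0,"ry": 0,"rz": 0,"fingers": 1},
    {"dx": 0,"dy": 0,"dz": -30,"rx": 0,"ry": 0,"rz": 0,"fingers": 1},
    {"dx": 0,"dy": 0,"dz": -30,"rx": 0,"ry": 0,"rz": 0,"fingers": 1},
    {"dx": 0,"dy": 0,"dz": -25,"rx": 0,"ry": 0,"rz": 0,"fingers": 1},
    {"dx": 0,"dy": 0,"dz": -15,"rx": 0,"ry": 0,"rz": 0,"fingers": 1},
    {"dx": 0,"dy": 0,"dz": -5,"rx": 0,"ry": 0,"rz": 0,"fingers": 1},
    {"dx": 0,"dy": 0,"dz": 0,"rx": 0,"ry": 0,"rz": 0,"fingers": 1}
  ]
}}

```text
clock: 17.0
tcp_pos: [0.5749, 0.0759, 0.1391]
orientation: [-0.001, 0.048, 0.999, 0.005]
wrist_force: [0.5, 0.0, -1.4]
finger_gap: 0.0146
```

>>> {"api": "servo_tool", "payload": {
  "deltas": [
    {"dx": 0,"dy": 0,"dz": -3,"rx": 0,"ry": 0,"rz": 0,"fingers": 1},
    {"dx": 0,"dy": 0,"dz": -2,"rx": 0,"ry": 0,"rz": 0,"fingers": 1},
    {"dx": 0,"dy": 0,"dz": 0,"rx": 0,"ry": 0,"rz": 0,"fingers": 1}
  ]
}}

```text
clock: 17.3
tcp_pos: [0.5755, 0.0761, 0.1352]
orientation: [0.001, 0.048, 0.999, 0.005]
wrist_force: [-0.2, 0.1, -1.7]
finger_gap: 0.0145
```

>>> {"api": "servo_tool", "payload": {
  "deltas": [
    {"dx": 0,"dy": 0,"dz": -2,"rx": 0,"ry": 0,"rz": 0,"fingers": 1},
    {"dx": 0,"dy": 0,"dz": -2,"rx": 0,"ry": 0,"rz": 0,"fingers": 1},
    {"dx": 0,"dy": 0,"dz": 0,"rx": 0,"ry": 0,"rz": 0,"fingers": 1}
  ]
}}

```text
clock: 17.6
tcp_pos: [0.5763, 0.0762, 0.1327]
orientation: [0.002, 0.048, 0.999, 0.005]
wrist_force: [-0.8, 0.9, 10.1]
finger_gap: 0.0147
```

>>> {"api": "servo_tool", "payload": {
  "deltas": [
    {"dx": 0,"dy": 0,"dz": -1.5,"rx": 0,"ry": 0,"rz": 0,"fingers": 1},
    {"dx": 0,"dy": 0,"dz": -0.5,"rx": 0,"ry": 0,"rz": 0,"fingers": 1}
  ]
}}

```text
clock: 17.8
tcp_pos: [0.5776, 0.0761, 0.1317]
orientation: [0.003, 0.048, 0.999, 0.005]
wrist_force: [1.1, 0.9, 12.8]
finger_gap: 0.0143
```

Contact with the worktop. Opening and rising straight up.

>>> {"api": "servo_tool", "payload": {
  "deltas": [
    {"dx": 0,"dy": 0,"dz": 1,"rx": 0,"ry": 0,"rz": 0,"fingers": 1},
    {"dx": 0,"dy": 0,"dz": 0,"rx": 0,"ry": 0,"rz": 0,"fingers": -1},
    {"dx": 0,"dy": 0,"dz": 0,"rx": 0,"ry": 0,"rz": 0,"fingers": -1},
    {"dx": 0,"dy": 0,"dz": 0,"rx": 0,"ry": 0,"rz": 0,"fingers": -1},
    {"dx": 0,"dy": 0,"dz": 0,"rx": 0,"ry": 0,"rz": 0,"fingers": -1},
    {"dx": 0,"dy": 0,"dz": 0,"rx": 0,"ry": 0,"rz": 0,"fingers": -1},
    {"dx": 0,"dy": 0,"dz": 0,"rx": 0,"ry": 0,"rz": 0,"fingers": -1},
    {"dx": 0,"dy": 0,"dz": 0,"rx": 0,"ry": 0,"rz": 0,"fingers": -1}
  ]
}}

```text
clock: 18.6
tcp_pos: [0.5751, 0.0761, 0.1295]
orientation: [0.0, 0.048, 0.999, 0.005]
wrist_force: [0.6, 0.7, -0.5]
finger_gap: 0.0853
```

>>> {"api": "servo_tool", "payload": {
  "deltas": [
    {"dx": 0,"dy": 0,"dz": 15,"rx": 0,"ry": 0,"rz": 0,"fingers": -1},
    {"dx": 0,"dy": 0,"dz": 25,"rx": 0,"ry": 0,"rz": 0,"fingers": -1},
    {"dx": 0,"dy": 0,"dz": 30,"rx": 0,"ry": 0,"rz": 0,"fingers": -1},
    {"dx": 0,"dy": 0,"dz": 30,"rx": 0,"ry": 0,"rz": 0,"fingers": -1},
    {"dx": 0,"dy": 0,"dz": 20,"rx": 0,"ry": 0,"rz": 0,"fingers": -1},
    {"dx": 0,"dy": 0,"dz": 0,"rx": 0,"ry": 0,"rz": 0,"fingers": -1}
  ]
}}

```text
clock: 19.2
tcp_pos: [0.5769, 0.0761, 0.2531]
orientation: [0.003, 0.048, 0.999, 0.005]
wrist_force: [0.6, 0.8, -0.5]
finger_gap: 0.0854
```

```bash
python3 lip.py
python3 - <<'E'
from h import *
c=read_camera("scene")
for t in("nut_a","bowl","scoop"):
    for r in cut_out(t,"scene")[:4]:
        ys,xs=np.nonzero(r["region"]);print(t,round(r["confidence"],2),r["extent"],at(c,xs.mean(),ys.mean(),.058 if t=="bowl" else .03).round(3))
cv2.imwrite("pics/g9.png",cv2.resize(np.clip(c["img"][60:260,120:340,::-1].astype(int)*1.4,0,255).astype(np.uint8),None,fx=3,fy=3,interpolation=cv2.INTER_CUBIC))
E
```

```text
19.2 [0.5769 0.0761 0.2531] [ 0.6  0.8 -0.5] [-0.01  0.34 -0.04  1.18  0.01  0.09] lip [0.52   0.0831 0.1227] pitch -0.006 yaw -0.096
nut_a 0.54 [281.5, 183.7, 292.4, 191.2] [ 0.536 -0.055  0.03 ]
nut_a 0.48 [292.8, 182.4, 299.8, 188.7] [ 0.527 -0.07   0.03 ]
bowl 0.96 [259.7, 154.1, 300.6, 205.5] [ 0.545 -0.042  0.058]
scoop 0.89 [206.3, 171.9, 250.6, 235.7] [0.566 0.081 0.03 ]
```

View pics/g9.png

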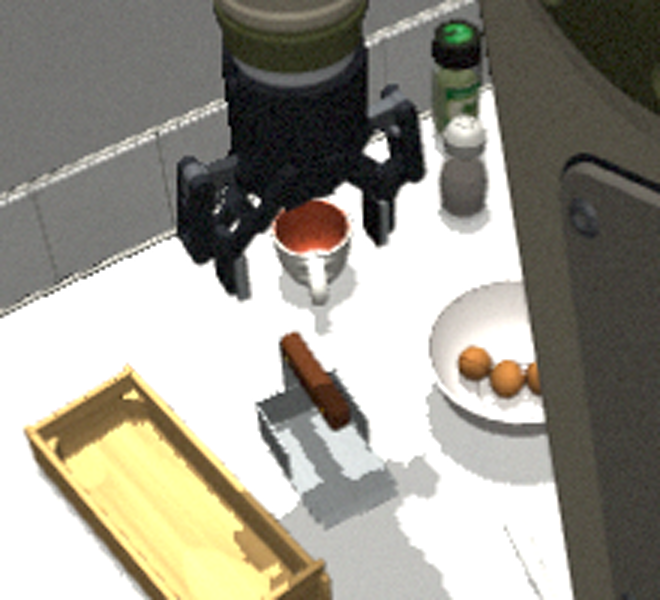

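The scoop stands level and free on the worktop, the nuts are in the bowl and the gripper is clear. Handing in.

```bash
python3 -c "
from h import *
print(job.hand_in())"
```

```text
the job is handed in; nothing more can be done
None
```

The job is handed in, at about 19 s of the 56 s allowed. All three walnuts went into the round bowl in one scoop. The scoop now stands free on the worktop between the tray and the bowl.

**What I did:** I gripped the scoop by its overhead bar and slid it along the tray until the lip met the end wall. Then I leaned it back about 20 degrees, lifted it and tipped it over the bowl. After that I levelled it, set it down, let go and moved the gripper up clear.

**Last checks:**
- **Nuts:** After the tip, three were detected in the bowl. The final picture shows all three, one partly behind the arm; the detector reported only two in that shot.
- **Bowl:** With a clear view after the tip, it was at (0.539, -0.063), where it stood at the start. The last reading, (0.545, -0.042), disagrees by about 2 cm because the arm covered part of the bowl.
- **Scoop:** It looks upright and level in the last picture; I did not measure its tilt after release.

**What went off plan:**
- **Joint limit:** Joint 3 reached its range limit (-1.03) near the end of the tip. The arm stopped there and the lip ended about 6 cm farther out than intended, but the nuts still landed in the bowl. I saw no sign that it passed the limit.
- **Lift with all three nuts:** The arm blocked the cameras then, so I only saw the nuts in partial views of the scoop.

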